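Clamp the length gauge's sliding stop to a sample bar

TASK

Set the length gauge to the longer of the two fired-clay bars: flip the stop's cam lever up to free it, lay the longer bar flat on the gauge's wooden bed between the end fence and the stop, its length along the rail, and slide the stop up until the bar sits snugly end to end between fence and stop. Then flip the lever fully down again so that the stop is clamped there, leave the bar in the gauge, and do not disturb the shorter bar or the jars.

Things in the scene. Friction and masses are not known exactly. Their poses are not given: they have to be found in the camera images.
- gauge: Length gauge, fixed: pale wooden bed 115 (x) by 206 (y), top 12 mm up; origin: middle of its underside. Across its +y end stands a wooden end fence 42 mm high, inner face at y = +89 mm. An aluminium rail, 24 mm wide, top 32 mm up, runs along y at x = +40 mm. The bed before the rail (x -57 to +22 mm) takes the bar; laid at about x = -30 mm it leaves finger room on both sides.
- stop (a joint): Sliding stop on the rail, in m: clear length between fence face and stop face (0 to 0.150). Slides with about 2 N while the lever is up, held fast while it is down. Its cross arm spans the bed from x = -57 mm to the rail, 14 mm thick, top 38 mm up; its steel carriage astride the rail (x = +24 to +56 mm) reaches from the stop face 40 mm away from the fence, 63 mm high.
- lever (a joint): Cam lever on the stop, rad: 0 = fully down, clamped (start); 1.25 = fully open. Hinge axis along the gauge's y at gauge x = +40 mm, 50 mm up, 20 mm behind the stop face (away from the fence). Down, it points to the gauge's -x, 20 degrees above level; it opens upwards until upright. The cam bites below 0.8 rad, under 15 N at the grip; the lever stays where left.
- lever_grip (a point): Centre of the lever's grip: a black crosswise cylinder, 16 mm in diameter, 26 mm long along the gauge's y, 75 mm from the hinge axis. Pinched across its two ends (26 mm) it turns between the fingers as the lever swings. The point's axes turn with the lever.
- stop_face (a point): Point on the stop's face that meets the bar, over the middle of the free bed (gauge x = -30 mm), at the height of the bed's top.
- fence_face (a point): Point on the fence's inner face over the middle of the free bed (gauge x = -30 mm), at the height of the bed's top.
- long_bar: The longer fired-clay bar, loose, lying flat on the table: 110 mm long (its x), 44 mm wide (its y), 36 mm high; origin at the centre of its underside. 0.22 to 0.45 kg. Grip it across its 44 mm width in its upper half: a 12 mm thick wooden board and the gauge bed lie close beside it, so keep the fingertips 14 mm or more above the table there.
- short_bar: The shorter fired-clay bar, loose: 80 mm long (its x), 44 mm wide, 36 mm high; origin at the centre of its underside. To be left alone. The two bars can lie in either place.
- glaze_jar_a: White glaze jar with a black lid, 53 mm across, 62 mm high, standing loose in front of the gauge between the bars; origin at the centre of its underside. Leave alone.
- glaze_jar_c: Ochre glaze jar with a black lid, 53 mm across, 62 mm high, standing loose behind the right end of the gauge; origin at the centre of its underside. Leave alone.

How it is judged:
By the outcome, as a careful person would: the job done as asked, in the order asked, and still so for the second after the job is handed in, with the robot touching nothing.
It also fails if it takes over 64 s, if anything falls off the work surface, if the arm or the gripper's body presses on something with over 40 N, if the wrist force passes 120 N, or if a joint passes its speed limit or range.

ROBOT

A 6-joint arm with a two-finger parallel gripper is mounted at the origin on a cart in front of the work surface, level with it; the furniture and walls round the work are solid. World frame = base frame: x ahead of the robot, y to its left, z up, the work surface at z = 0. Lengths are in m, angles in degrees, forces in N, time in s.
With the tool pointing down it reaches from about 0.375 to 0.9 m from the base axis. Payload 3.1 kg.
Tool frame: the origin (TCP) lies on the centre line of the jaws, within the pads' length; the fingertips stand finger_overhang ahead of it and the grasp point (between the pads) lies 5 mm behind it (finger_overhang is the distance from the TCP to the fingertips, in m); z points along the fingers, y is the line along which they close (so a half turn about z gives the same grasp; the last joint's range is limited). The gripper opens to 87 mm and grips with 3 to 60 N. Pads are 19 mm wide; open, the fingers measure 117 mm over their backs; the gripper's body (75 mm by 190 mm) begins 51 mm behind the grasp point.
Start: joints at [63.799, 30.224, 82.088, -0, 67.689, -10.227], TCP at [0.172, 0.601, 0.237] pointing down, gripper open.
Joint ranges: [-176.69, 176.69], [-43.24, 126.21], [12.49, 139.97], [-82, 262], [0, 151.66], [-163.58, 163.58]. Speed limits (degrees/s): [159.86, 159.86, 180, 180, 180, 180].

INTERFACE

Orientations are given as a 3x3 rotation matrix whose columns are the frame's x, y, z axes.
In Python, from rig import read_state, capture, calibration, hand_in, finger_overhang gives the robot as it stands.
- The arm moves only by the tool send_rows, never from a script. Its argument "plan" is a list of rows, each a list of 5 numbers: the closure in counts, from 0 (fully open) to 255 (shut), then the shift along the tool's x, y, z in m, then the turn about the tool's z in rad. A call has 1 to 20 rows; each row shifts and turns the commanded pose from where the row before left it, along the tool's axes as they then stand; what a row does not reach is not made up. A row lasts 1/12 s, in which the tool goes at most 41.7 mm and 7.16 degrees, less where a joint would pass 70% of its speed; a pose out of reach is approached as far as the arm can. A call is refused whole if a number of a shift passes 0.0417 or a number of a turn 0.125, either way. A call with a gripper value outside its range is refused whole. The fingers move at their own pace and stop on an object; the grip force is fixed at half the most. Time passes only in rows, so rows that do not move let the fingers close. It gives the time, the measured TCP pose, the force, the opening and the grip force at its end, in the units of the state.
- read_state(): the state, without advancing time (a new reading comes with each control period).
- capture(name): name is "scene" or "top"; returns (picture, depth): 480x640x3 uint8, blue, green, red; 480x640 float32, m along the optical axis (not along the pixel's ray), 0 where there is no reading.
- calibration(name): a dict with "fx", "fy", "cx", "cy" (pixels), "dist_coeffs" ([k1, k2, p1, p2, k3] as OpenCV has them; the pictures are not rectified), "xyz" and "rotation" of the camera in the world. Camera axes: x right, y down, z forward; pixel columns grow to the right and rows downward; lengths in m; the calibration is good to about 2 mm. A picture is of the moment at which its call begins. calibration takes no time and is no camera call.
- hand_in(): hands the job in; it is judged then, once.
The state is a dict: "time_s": time; "joint_positions": joint angles; "qvel": joint speeds; "tau": joint torques, N m; "position": TCP position; "tcp_rot": TCP orientation; "force": force on the tool from outside, world axes, zero at the start; "moment": the same for the moment, N m; "opening": opening from 0.0 (shut) to 1.0 (fully open); "grasp_force": force on a finger pad.
Only numpy, scipy, OpenCV 4.12 (cv2) and the standard library are available. Lean on these libraries where they do the work, as an engineer would, in place of code of your own. Each camera call takes 0.05 s, during which the arm holds its last target. There are 200 camera calls.

## Working session

There is one attempt and no reset: what is moved stays moved. The work goes in short steps, Python scripts to look and compute and a tool call to move; the robot and the scene stay as the last step left them, time stands still between calls to the robot, and variables do not carry over. Pictures are saved under pics/ and viewed, at most 10 in all, crops included, and the job is handed in when it is done.

Besides the shell and the picture viewer there is one more tool, called after "Request:" in YAML: its name, and indented under it one key for each argument. send_rows: Moves the arm, as the interface text tells. Its arguments: {"type":"object","properties":{"plan":{"type":"array","items":{"type":"array","items":{"type":"number"}}}},"required":["plan"]}

```bash
mkdir -p pics; python3 - <<'E'
from rig import *
import cv2,numpy as np
for n in("scene","top"):
    p,d=capture(n); cv2.imwrite(f"pics/{n}0.png",p); np.save(f"{n}0.npy",d); print(n,calibration(n))
print(finger_overhang,read_state())
E
```

```text
scene {'fx': 570.3875638868151, 'fy': 570.3875638868151, 'cx': 320.69095325693496, 'cy': 231.27438523285278, 'dist_coeffs': array([0.02201967, 0.        , 0.        , 0.        , 0.        ]), 'xyz': array([ 0.09389923, -0.32614794,  0.47732315]), 'rotation': array([[ 0.79501068, -0.27594651,  0.54019583],
       [-0.60633836, -0.38742859,  0.69444429],
       [ 0.01765783, -0.87963209, -0.47532682]])}
top {'fx': 587.2216186554018, 'fy': 587.2216186554018, 'cx': 325.1796753753533, 'cy': 237.20453569164138, 'dist_coeffs': array([-0.083372,  0.      ,  0.      ,  0.      ,  0.      ]), 'xyz': array([0.37087016, 0.25433057, 1.0297745 ]), 'rotation': array([[-3.21998125e-02, -9.77151468e-01,  2.10090885e-01],
       [-9.99463790e-01,  3.27294769e-02, -9.56206450e-04],
       [-5.94180623e-03, -2.10009022e-01, -9.77681393e-01]])}
0.014 {'time_s': 0.1, 'joint_positions': array([ 6.38001911e+01,  3.02734342e+01,  8.21502026e+01, -1.06149384e-03,
        6.76910686e+01, -1.02290694e+01]), 'qvel': array([ 0.0064214 , -0.07786842, -0.1496516 , -0.06911675, -0.13062943,
       -0.01880391]), 'tau': array([-6.08716782e-04, -4.40986991e+01, -1.77149338e+01,  6.34130090e-02,
        5.34204463e-02, -3.93535674e-05]), 'position': array([0.17166921, 0.60028352, 0.23566525]), 'tcp_rot': array([[-9.61404129e-01,  2.75138777e-01, -8.68503474e-04],
       [ 2.75139940e-01,  9.61402496e-01, -1.80386861e-03],
       [ 3.38667205e-04, -1.97320672e-03, -9.99997996e-01]]), 'force': array([0.10079131, 0.73006326, 0.52650243]), 'moment': array([-0.037443  ,  0.0282642 ,  0.03417553]), 'grasp_force': 0.0, 'opening': 0.9980756089731643}
```

View pics/top0.png

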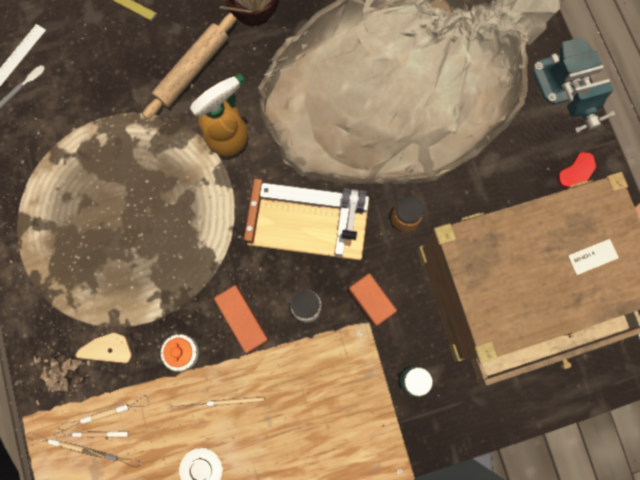

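View pics/scene0.png

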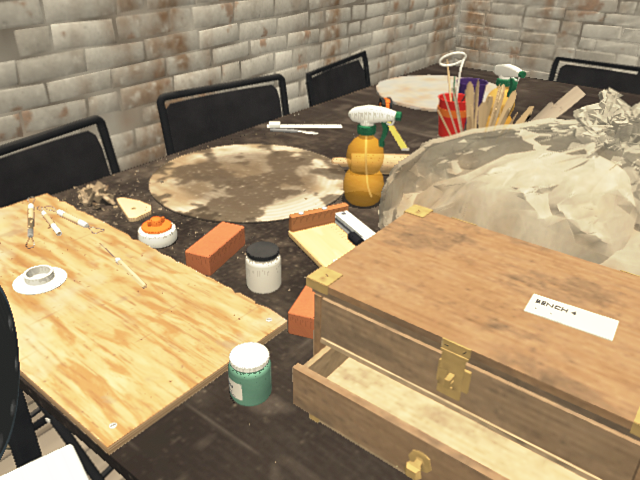

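The top view shows the gauge at (308,218), its fence on the left (254,212), and the stop at about (350,222) with the black grip at (349,236). The longer bar appears to be the left one (240,319), the shorter one is at (373,299), the white jar's lid at (306,304) and the ochre jar's at (408,212). I'll enlarge that region.

```bash
cat > h.py <<'E'
import cv2,numpy as np
from rig import *
def ray(n,px):
    c=calibration(n);K=np.array([[c["fx"],0,c["cx"]],[0,c["fy"],c["cy"]],[0,0,1]])
    u=cv2.undistortPoints(np.array(px,float).reshape(-1,1,2),K,c["dist_coeffs"]).reshape(-1,2)
    return c["xyz"],np.c_[u,np.ones(len(u))]@c["rotation"].T
def onz(n,px,z):
    o,r=ray(n,px);return o+r*((z-o[2])/r[:,2])[:,None]
def proj(n,P):
    c=calibration(n);K=np.array([[c["fx"],0,c["cx"]],[0,c["fy"],c["cy"]],[0,0,1]]);R=c["rotation"].T
    return cv2.projectPoints(np.array(P,float).reshape(-1,1,3),cv2.Rodrigues(R)[0],-R@c["xyz"],K,c["dist_coeffs"])[0].reshape(-1,2)
def crop(p,x0,y0,w,h,s,name):
    im=cv2.resize(p[y0:y0+h,x0:x0+w],None,fx=s,fy=s,interpolation=cv2.INTER_CUBIC)
    for i in range(0,w,20): cv2.putText(im,str(x0+i),(i*s,10),0,.35,(255,255,255)); cv2.line(im,(i*s,12),(i*s,18),(255,255,255))
    for i in range(0,h,20): cv2.putText(im,str(y0+i),(0,i*s+4),0,.35,(255,255,255))
    cv2.imwrite(name,im)
E
python3 - <<'E'
from h import *
p=cv2.imread("pics/top0.png"); crop(p,210,170,200,150,4,"pics/c1.png")
hsv=cv2.cvtColor(p,cv2.COLOR_BGR2HSV)
# bar tops: depth+colour
d=np.load("top0.npy");v,u=np.mgrid[:480,:640]
o,r=ray("top",np.c_[u.ravel(),v.ravel()]);W=(o+r*d.ravel()[:,None]).reshape(480,640,3);np.save("W.npy",W)
for n,(x0,y0,x1,y1) in dict(left=(205,275,275,362),right=(345,268,402,330)).items():
    m=np.zeros((480,640),bool);m[y0:y1,x0:x1]=1
    m&=(W[...,2]>.030)&(W[...,2]<.045)
    P=W[m];b=cv2.minAreaRect((P[:,:2]*1000).astype(np.float32));print(n,m.sum(),np.median(P[:,2]),b,P[:,:2].mean(0))
for n,q in dict(jarA=(306,304),jarC=(408,212)).items(): print(n,W[q[1],q[0]])
for y in range(176,266,8):print([int(1000*z) for z in W[y,240:380:5,2]])
E
```

```text
left 1676 0.03556929096707856 ((449.689697265625, 401.73602294921875), (110.10149383544922, 44.69529342651367), 29.945720672607422) [0.44836377 0.40093276]
right 1204 0.03538940291555648 ((474.34552001953125, 175.97035217285156), (80.011962890625, 44.58636474609375), 33.800254821777344) [0.47425694 0.17628453]
jarA [0.46741531 0.28860578 0.06165403]
jarC [0.61830914 0.1108176  0.06075245]
[0, -1, -1, 1, 0, 0, 0, -1, -4, 0, 2, -2, 0, -1, -1, 35, 51, 61, 73, 77, 79, 77, 79, 78, 83, 89, 86, 86]
[0, 0, -2, 41, 42, 32, 1, 0, 1029, 1, 1, -2, 0, -2, -1, -2, -1, 0, 0, 0, 0, -1, 0, -1, -1, 0, 0, 0]
[0, 0, -2, 38, 38, 32, 30, 30, 32, 32, 31, 29, 32, 30, 32, 30, 31, 32, 30, 0, 1, 61, 36, 57, 57, 51, 0, 2]
[0, -1, -2, 42, 19, 11, 6, 14, 21, 22, 27, 30, 32, 27, 32, 29, 32, 32, 27, 32, 32, 58, 51, 61, 62, 59, -2, 0]
[0, 0, 44, 44, 14, 11, 12, 13, 10, 13, 8, 11, 11, 10, 13, 9, 13, 10, 11, 9, 17, 40, 62, 61, 48, 32, 0, -2]
[0, 2, 40, 40, 13, 11, 7, 12, 9, 14, 10, 12, 10, 12, 9, 11, 9, 14, 12, 13, 33, 40, 68, 11, 1029, 11, -1, -1]
[-3, 0, 38, 31, 11, 9, 10, 9, 7, 12, 14, 10, 12, 9, 12, 9, 12, 9, 11, 13, 40, 36, 70, 9, 11, 11, 0, 0]
[0, 39, 40, 19, 11, 12, 15, 7, 11, 14, 12, 11, 11, 14, 11, 12, 11, 10, 15, 10, 38, 84, 82, 82, 12, 3, -3, 0]
[1, 41, 40, 9, 11, 13, 9, 9, 12, 10, 12, 13, 8, 10, 10, 11, 9, 9, 12, 11, 38, 12, 13, 76, 12, 0, -1, 0]
[-1, -1, 4, 0, 1, -1, 4, 7, 11, 8, 9, 13, 12, 9, 11, 13, 10, 12, 14, 12, 35, 9, 9, 10, 10, -2, 0, -1]
[1, -1, 1, -1, 1, 4, -1, -1, 0, -1, 0, -1, 1, 0, 1, 1, 0, 2, 6, 8, 14, 11, 12, 11, 8, 0, -1, 1]
[1, -1, 0, 0, -2, -1, 1, 0, -2, 0, -1, 0, -1, -1, -3, -2, -1, 0, 0, -2, -3, 0, 0, 0, 0, 3, 0, 5]
```

View pics/c1.png

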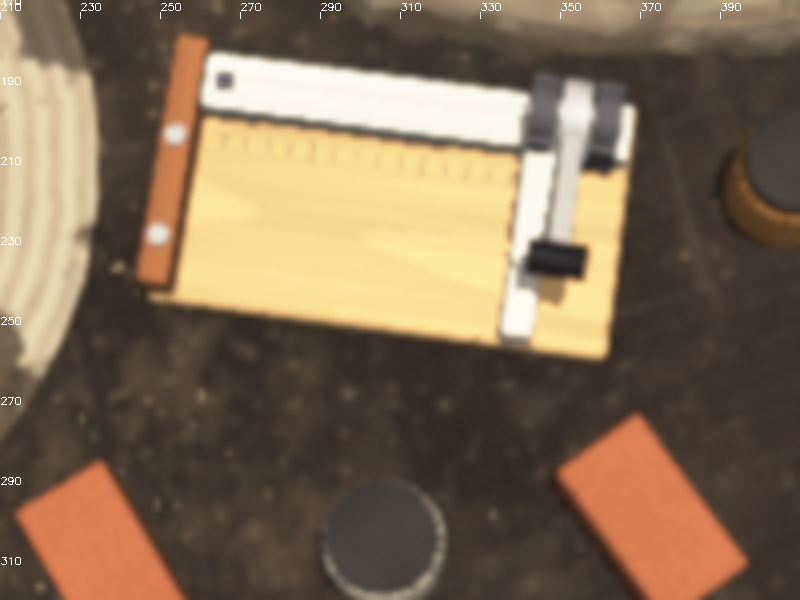

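```bash
cat >> h.py <<'E'
def g2w(g,P):
    P=np.atleast_2d(np.array(P,float));c,s=np.cos(g[2]),np.sin(g[2])
    return np.c_[g[0]+c*P[:,0]-s*P[:,1],g[1]+s*P[:,0]+c*P[:,1],P[:,2]]
E
python3 - <<'E'
from h import *
from scipy.optimize import least_squares
G=np.array([[-57.5,-103,12],[-57.5,103,12],[57.5,103,42],[57.5,89,42],[-57.5,103,42],[52,-103,32],[28,89,32]])/1000
q=np.array([[606,357],[150,298],[178,36],[208,40],[137,281],[635,105],[202,107]])/4+[210,170]
f=lambda g:(proj("top",g2w(g,G))-q).ravel()
s=least_squares(f,[.58,.28,0]);g=s.x;print(g,np.degrees(g[2]));print(s.fun.reshape(-1,2).round(1));np.save("g.npy",g)
# stop face: top edges at z .038 ; fence side of arm, px
for e in([522,150],[502,335]):
    w=onz("top",np.array([e])/4+[210,170],.038)[0]; c,sn=np.cos(g[2]),np.sin(g[2]);d=w[:2]-g[:2];print("arm edge gauge",c*d[0]+sn*d[1],-sn*d[0]+c*d[1])
w=onz("top",np.array([[558,259]])/4+[210,170],.05+.075*np.sin(np.radians(20)))[0];d=w[:2]-g[:2]
print("grip w",w,"gauge",c*d[0]+sn*d[1],-sn*d[0]+c*d[1])
W=np.load("W.npy")
# left bar with edge refinement via colour
p=cv2.imread("pics/top0.png")
sub=p[275:362,205:275].astype(int);m=((sub[...,2]-sub[...,0]>80)&(sub[...,2]>170))
n,l,st,_=cv2.connectedComponentsWithStats(m.astype(np.uint8));k=1+st[1:,4].argmax()
v,u=np.nonzero(l==k);P=onz("top",np.c_[u+205,v+275],.036);print(len(u),P.mean(0),cv2.minAreaRect((P[:,:2]*1000).astype(np.float32)))
E
```

```text
[ 0.62088941  0.28231798 -0.1573357 ] -9.014671390976934
[[ 0.7 -0.1]
 [-1.   0.4]
 [-0.3 -0.9]
 [ 0.  -0.9]
 [-0.1  1.3]
 [ 1.   0.2]
 [-0.3 -0.1]]
arm edge gauge 0.024051093845211098 -0.054313373221820435
arm edge gauge -0.05854816824150551 -0.055593221311471486
grip w [0.5787179  0.21283494 0.07565151] gauge -0.030763497540876657 -0.07523254666824554
1567 [0.44869579 0.40141841 0.036     ] ((449.0968017578125, 401.6816711425781), (107.36259460449219, 41.859397888183594), 29.534866333007812)
```

Request:
send_rows:
  plan:
    - [105,0,0,0,-0.121]
    - [105,-0.029,-0.02,0.003,0]
    - [105,-0.029,-0.02,0.003,0]
    - [105,-0.029,-0.02,0.003,0]
    - [105,-0.029,-0.02,0.003,0]
    - [105,-0.029,-0.02,0.003,0]
    - [105,-0.029,-0.02,0.003,0]
    - [105,-0.029,-0.02,0.003,0]
    - [105,-0.029,-0.02,0.003,0]
    - [105,-0.029,-0.02,0.003,0]
    - [105,-0.029,-0.02,0.003,0]
    - [105,-0.029,-0.02,0.003,0]
    - [105,-0.029,-0.02,0.003,0]
    - [105,-0.029,-0.02,0.003,0]
    - [105,-0.029,-0.02,0.003,0]
    - [105,-0.029,-0.02,0.003,0]
    - [105,-0.029,-0.02,0.003,0]
    - [105,0,0,0,0]
    - [105,0,0,0,0]

```text
time_s: 1.68
position: [0.5809, 0.2102, 0.1877]
tcp_rot: [[-0.987, 0.161, -0.001], [0.161, 0.987, -0.0], [0.001, -0.0, -1.0]]
force: [-0.7, 1.0, 0.8]
opening: 0.586
grasp_force: 0.0
```

```bash
cat >> h.py <<'E'
def where(tg=None,z=None):
    g=np.load("g.npy");s=read_state();p=s["position"];R=s["tcp_rot"];c,sn=np.cos(g[2]),np.sin(g[2]);d=p[:2]-g[:2]
    print("t",s["time_s"],"gauge",(c*d[0]+sn*d[1]).round(4),(-sn*d[0]+c*d[1]).round(4),"z",p[2].round(4),"tooly-yaw",np.degrees(np.arctan2(R[1,1],R[0,1])).round(2),"F",s["force"].round(1),"op",round(s["opening"]*87,1),"gf",round(s["grasp_force"],1),"J6",s["joint_positions"][5].round(0))
    if tg is not None: print("tool shift",(R.T@(np.array(tg)-p)).round(4))
E
python3 - <<'E'
from h import *
g=np.load("g.npy");where(g2w(g,[-.0305,-.075,.0707])[0])
E
```

```text
t 1.6833 gauge -0.0282 -0.0775 z 0.1877 tooly-yaw 80.75 F [-0.7  1.   0.8] op 51.0 gf 0.0 J6 -71.0
tool shift [0.0022 0.0025 0.117 ]
```

Request:
send_rows:
  plan:
    - [105,0.002,0.002,0.03,0]
    - [105,0,0,0.03,0]
    - [105,0,0,0.025,0]
    - [105,0,0,0.017,0]
    - [105,0,0,0.01,0]
    - [105,0,0,0.005,0]
    - [105,0,0,0,0]
    - [255,0,0,0,0]
    - [255,0,0,0,0]
    - [255,0,0,0,0]
    - [255,0,0,0,0]
    - [255,0,0,0,0]
    - [255,0,0,0,0]

```text
time_s: 2.77
position: [0.5787, 0.2141, 0.0723]
tcp_rot: [[-0.988, 0.157, 0.001], [0.157, 0.988, 0.0], [-0.001, 0.0, -1.0]]
force: [-0.8, 0.1, 2.7]
opening: 0.296
grasp_force: 30.0
```

```bash
python3 - <<'E'
from h import *
g=np.load("g.npy");where(g2w(g,[-.0305,-.075,.0707])[0])
p,d=capture("top");crop(p,240,170,160,120,5,"pics/c2.png")
E
```

```text
t 2.7667 gauge -0.031 -0.074 z 0.0723 tooly-yaw 80.95 F [-0.8  0.1  2.7] op 25.8 gf 30.0 J6 -71.0
tool shift [-0.0005 -0.001   0.0016]
```

Request:
send_rows:
  plan:
    - [255,-0.0031,0,-0.0072,0]
    - [255,-0.0038,0,-0.0069,0]
    - [255,-0.0045,0,-0.0064,0]
    - [255,-0.0052,0,-0.0059,0]
    - [255,-0.0057,0,-0.0053,0]
    - [255,-0.0063,0,-0.0047,0]
    - [255,-0.0067,0,-0.004,0]
    - [255,-0.0071,0,-0.0033,0]
    - [255,-0.0074,0,-0.0026,0]
    - [255,-0.0077,0,-0.0018,0]
    - [255,-0.0078,0,-0.001,0]
    - [255,-0.0078,0,0,0]
    - [255,0,0,0,0]
    - [255,0,0,0,0]

```text
time_s: 3.98
position: [0.6532, 0.2021, 0.1242]
tcp_rot: [[-0.988, 0.157, 0.006], [0.157, 0.988, -0.0], [-0.006, 0.001, -1.0]]
force: [-2.6, -0.9, 5.8]
opening: 0.289
grasp_force: 30.0
```

```bash
python3 - <<'E'
from h import *
g=np.load("g.npy");where(g2w(g,[.042,-.075,.120])[0])
E
```

```text
t 3.9833 gauge 0.0445 -0.0741 z 0.1242 tooly-yaw 80.97 F [-2.6 -0.9  5.8] op 25.1 gf 30.0 J6 -73.0
tool shift [ 0.0025 -0.0009  0.0042]
```

Request:
send_rows:
  plan:
    - [105,0,0,0,0]
    - [105,0,0,0,0]
    - [105,0,0,0,0]
    - [60,0,0,-0.02,0]
    - [0,0.01,0.01,-0.03,-0.06]
    - [0,0.03,0.02,-0.02,-0.12]
    - [0,0.03,0.02,0,-0.12]
    - [0,0.03,0.02,0,-0.12]
    - [0,0.03,0.02,0,-0.12]
    - [0,0.03,0.02,0,-0.12]
    - [0,0,0,0,0]

```text
time_s: 4.9
position: [0.4734, 0.2916, 0.1902]
tcp_rot: [[-0.873, -0.488, -0.009], [-0.488, 0.873, -0.002], [0.009, 0.003, -1.0]]
force: [-0.4, -0.6, -0.7]
opening: 0.978
grasp_force: 0.0
```

```bash
python3 - <<'E'
from h import *
where([.449,.4015,.030])
p,d=capture("top");crop(p,210,170,200,150,4,"pics/c3.png")
E
```

```text
t 4.9 gauge -0.1471 -0.014 z 0.1902 tooly-yaw 119.21 F [-0.4 -0.6 -0.7] op 85.1 gf 0.0 J6 -99.0
tool shift [-0.0337  0.1074  0.1602]
```

View pics/c3.png

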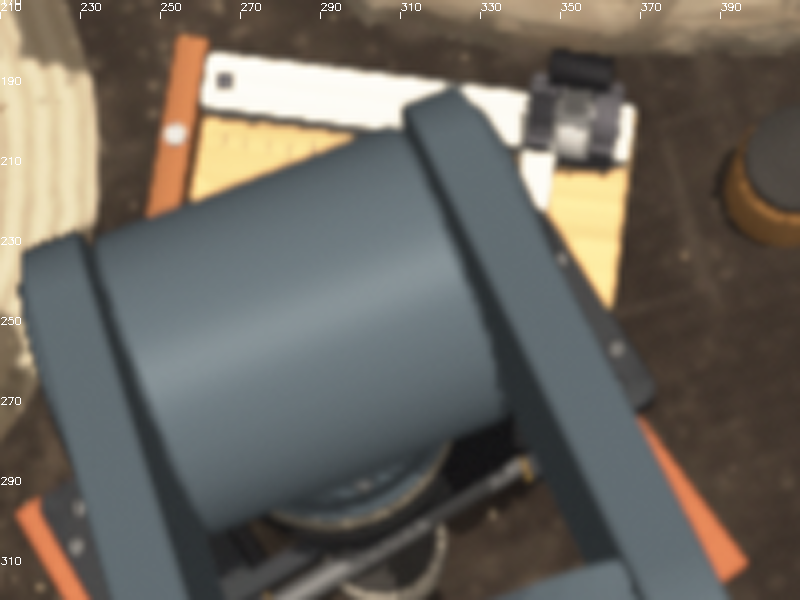

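Request:
send_rows:
  plan:
    - [0,-0.008,0.027,0.01,-0.01]
    - [0,-0.008,0.027,0.01,0]
    - [0,-0.008,0.027,0.01,0]
    - [0,-0.008,0.026,0.01,0]
    - [0,0,0,0.03,0]
    - [0,0,0,0.03,0]
    - [0,0,0,0.02,0]
    - [0,0,0,0,0]
    - [0,0,0,0,0]

```text
time_s: 5.7
position: [0.4583, 0.3997, 0.0698]
tcp_rot: [[-0.872, -0.489, -0.001], [-0.489, 0.872, -0.001], [0.001, -0.0, -1.0]]
force: [0.5, 1.1, 1.1]
opening: 1.005
grasp_force: 0.0
```

```bash
python3 - <<'E'
from h import *
where([.449,.4015,.030])
E
```

```text
t 5.7 gauge -0.1789 0.0904 z 0.0698 tooly-yaw 119.29 F [0.5 1.1 1.1] op 87.4 gf 0.0 J6 -89.0
tool shift [0.0072 0.0062 0.0398]
```

Request:
send_rows:
  plan:
    - [0,0.007,0.006,0,-0.009]
    - [0,0,0,0.015,0]
    - [0,0,0,0.015,0]
    - [0,0,0,0.007,0]
    - [0,0,0,0.002,0]
    - [0,0,0,0,0]
    - [255,0,0,0,0]
    - [255,0,0,0,0]
    - [255,0,0,0,0]
    - [255,0,0,0,0]
    - [255,0,0,0,0]
    - [255,0,0,0,0]

```text
time_s: 6.7
position: [0.4486, 0.4016, 0.0318]
tcp_rot: [[-0.867, -0.498, 0.0], [-0.498, 0.867, 0.0], [-0.0, 0.0, -1.0]]
force: [-0.2, -0.5, -1.1]
opening: 0.627
grasp_force: 0.0
```

```bash
python3 - <<'E'
from h import *
where([.449,.4015,.030])
E
```

```text
t 6.7 gauge -0.1889 0.0908 z 0.0318 tooly-yaw 119.86 F [-0.2 -0.5 -1.1] op 54.6 gf 0.0 J6 -89.0
tool shift [-0.0003 -0.0003  0.0018]
```

Request:
send_rows:
  plan:
    - [255,0,0,0,0]
    - [255,0,0,0,0]
    - [255,0,0,0,0]
    - [255,0,0,0,0]
    - [255,0,0,-0.005,0]
    - [255,0,0,-0.015,0]
    - [255,0,0,-0.025,0]
    - [255,0,0,-0.025,0]
    - [255,0,0,-0.015,0]
    - [255,0,0,-0.005,0]
    - [255,0,0,0,0]

```text
time_s: 7.62
position: [0.449, 0.4019, 0.123]
tcp_rot: [[-0.867, -0.498, 0.002], [-0.498, 0.867, 0.001], [-0.002, 0.0, -1.0]]
force: [-0.8, 0.1, -2.3]
opening: 0.499
grasp_force: 30.0
```

```bash
python3 - <<'E'
from h import *
g=np.load("g.npy");where(g2w(g,[-.03,.026,.120])[0])
E
```

```text
t 7.6167 gauge -0.1885 0.0912 z 0.123 tooly-yaw 119.87 F [-0.8  0.1 -2.3] op 43.4 gf 30.0 J6 -89.0
tool shift [-0.0825 -0.1502  0.0032]
```

Request:
send_rows:
  plan:
    - [255,-0.005,-0.009,0,0]
    - [255,-0.0103,-0.0188,0,0]
    - [255,-0.0103,-0.0188,0,0]
    - [255,-0.0103,-0.0188,0,0]
    - [255,-0.0103,-0.0188,0,0]
    - [255,-0.0103,-0.0188,0,0]
    - [255,-0.0103,-0.0188,0,0]
    - [255,-0.0103,-0.0188,0,0]
    - [255,-0.005,-0.009,0,0]
    - [255,0,0,0,-0.1]
    - [255,0,0,0,-0.1]
    - [255,0,0,0,-0.1]
    - [255,0,0,0,-0.1]
    - [255,0,0,0,-0.1]
    - [255,0,0,0,-0.1]
    - [255,0,0,0,-0.1]
    - [255,0,0,0,-0.1]
    - [255,0,0,0,-0.09]
    - [255,0,0,0,0]
    - [255,0,0,0,0]

```text
time_s: 9.28
position: [0.5934, 0.3124, 0.1203]
tcp_rot: [[-0.161, -0.987, -0.003], [-0.987, 0.161, -0.001], [0.001, 0.002, -1.0]]
force: [0.0, -1.1, -2.2]
opening: 0.5
grasp_force: 30.0
```

```bash
python3 - <<'E'
from h import *
g=np.load("g.npy");where(g2w(g,[-.03,.026,.045])[0])
p,d=capture("scene");cv2.imwrite("pics/s2.png",p[150:350,200:450].repeat(3,0).repeat(3,1))
E
```

```text
t 9.2833 gauge -0.0319 0.0254 z 0.1203 tooly-yaw 170.72 F [ 0.  -1.1 -2.2] op 43.5 gf 30.0 J6 -152.0
tool shift [-0.0007 -0.0021  0.0753]
```

View pics/s2.png

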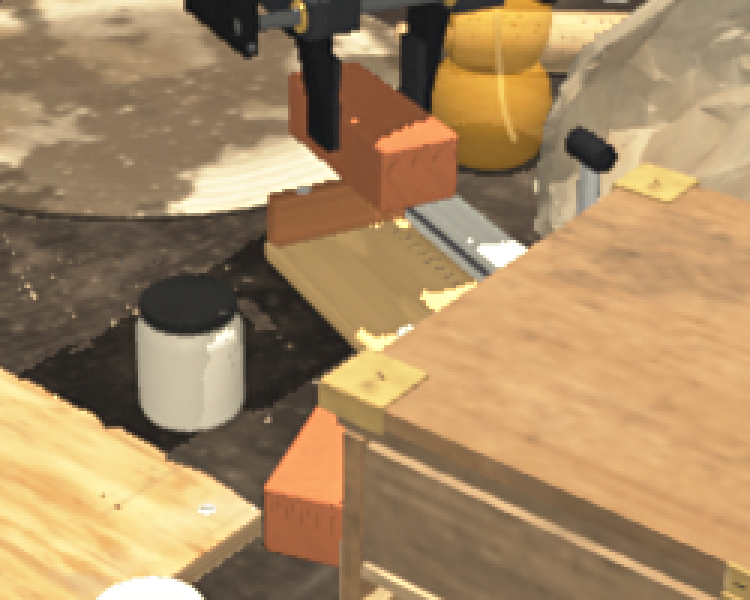

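The bar is held level above the bed, and the lever stands upright with its grip at about (590,148) in the crop. I'll lower the bar.

Request:
send_rows:
  plan:
    - [255,0,-0.002,0.01,-0.004]
    - [255,0,0,0.02,0]
    - [255,0,0,0.02,0]
    - [255,0,0,0.014,0]
    - [255,0,0,0.006,0]
    - [255,0,0,0.003,0]
    - [255,0,0,0.002,0]
    - [255,0,0,0.001,0]
    - [255,0,0,0,0]
    - [255,0,0,0,0]

```text
time_s: 10.17
position: [0.5968, 0.3127, 0.0466]
tcp_rot: [[-0.155, -0.988, 0.002], [-0.988, 0.155, 0.001], [-0.001, -0.002, -1.0]]
force: [0.6, -0.3, -2.1]
opening: 0.507
grasp_force: 30.0
```

```bash
python3 - <<'E'
from h import *
g=np.load("g.npy");where(g2w(g,[-.03,.034,.0438])[0])
E
```

```text
t 10.1667 gauge -0.0285 0.0262 z 0.0466 tooly-yaw 171.08 F [ 0.6 -0.3 -2.1] op 44.1 gf 30.0 J6 -153.0
tool shift [-0.0078  0.0015  0.0028]
```

Request:
send_rows:
  plan:
    - [255,0,0,0.0015,0]
    - [255,0,0,0.0015,0]
    - [255,0,0,0.0005,0]
    - [255,0,0,0,0]
    - [255,-0.002,0,0,0]
    - [255,-0.002,0,0,0]
    - [255,-0.002,0,0,0]
    - [255,-0.001,0,0,0]
    - [255,0,0,0,0]
    - [255,0,0,0,0]

```text
time_s: 11.0
position: [0.5979, 0.3179, 0.0437]
tcp_rot: [[-0.154, -0.988, 0.001], [-0.988, 0.154, -0.002], [0.002, -0.001, -1.0]]
force: [-1.1, -4.8, 7.0]
opening: 0.501
grasp_force: 30.0
```

```bash
python3 - <<'E'
from h import *
g=np.load("g.npy");where(g2w(g,[-.03,.034,.0438])[0])
E
```

```text
t 11.0 gauge -0.0283 0.0315 z 0.0437 tooly-yaw 171.14 F [-1.1 -4.8  7. ] op 43.6 gf 30.0 J6 -152.0
tool shift [-0.0025  0.0017 -0.0001]
```

Request:
send_rows:
  plan:
    - [255,-0.001,0,0,0]
    - [255,-0.001,0,0,0]
    - [255,-0.001,0,0,0]
    - [255,0,0,0,0]

```text
time_s: 11.33
position: [0.5984, 0.3207, 0.0437]
tcp_rot: [[-0.154, -0.988, 0.001], [-0.988, 0.154, -0.003], [0.002, -0.001, -1.0]]
force: [-1.5, -5.3, 6.6]
opening: 0.505
grasp_force: 30.0
```

```bash
python3 - <<'E'
from h import *
g=np.load("g.npy");where(g2w(g,[-.03,.034,.0438])[0])
E
```

```text
t 11.3333 gauge -0.0282 0.0344 z 0.0437 tooly-yaw 171.14 F [-1.5 -5.3  6.6] op 44.0 gf 30.0 J6 -152.0
tool shift [ 0.0004  0.0018 -0.0001]
```

Request:
send_rows:
  plan:
    - [255,-0.001,0,0,0]
    - [255,-0.001,0,0,0]
    - [255,-0.001,0,0,0]
    - [255,0,0,0,0]

```text
time_s: 11.67
position: [0.5986, 0.3218, 0.0437]
tcp_rot: [[-0.154, -0.988, -0.0], [-0.988, 0.154, -0.006], [0.006, -0.001, -1.0]]
force: [-0.9, -9.8, 8.2]
opening: 0.504
grasp_force: 30.0
```

```bash
python3 - <<'E'
from h import *
g=np.load("g.npy");where(g2w(g,[-.03,.034,.0438])[0])
E
```

```text
t 11.6667 gauge -0.0282 0.0355 z 0.0437 tooly-yaw 171.16 F [-0.9 -9.8  8.2] op 43.8 gf 30.0 J6 -152.0
tool shift [ 0.0015  0.0018 -0.0001]
```

Request:
send_rows:
  plan:
    - [255,0.003,0,0,0]
    - [75,0,0,0,0]
    - [75,0,0,0,0]
    - [75,0,0,0,0]
    - [75,0,0,0,0]
    - [75,0,0,-0.02,0]
    - [75,0,0,-0.03,0]
    - [75,0,0,-0.04,0]
    - [75,0,0,-0.04,0.12]
    - [75,0,0,0,0.12]
    - [75,0,0,0,0.12]
    - [75,0,0,0,0.12]
    - [75,0,0,0,0.12]
    - [75,0,0,0,0.12]
    - [75,0,0,0,0.12]
    - [75,0,0,0,0.12]
    - [75,0,0,0,0.12]
    - [75,0,0,0,0.12]
    - [75,0,0,0,0.12]
    - [75,0,0,0,0.12]

```text
time_s: 13.33
position: [0.5975, 0.3226, 0.1717]
tcp_rot: [[-1.0, 0.03, -0.001], [0.03, 1.0, -0.0], [0.001, -0.0, -1.0]]
force: [-0.4, 0.7, -0.1]
opening: 0.708
grasp_force: 0.0
```

Request:
send_rows:
  plan:
    - [105,0,0,0,0.12]
    - [105,-0.012,-0.02,0,0.01]
    - [105,-0.012,-0.02,0,0]
    - [105,-0.012,-0.02,0,0]
    - [105,-0.012,-0.02,0,0]
    - [105,-0.012,-0.02,0,0]
    - [105,-0.01,-0.01,0,0]
    - [105,0,0,0,0]
    - [105,0,0,0,0]

```text
time_s: 14.08
position: [0.6503, 0.203, 0.1719]
tcp_rot: [[-0.988, 0.156, -0.0], [0.156, 0.988, 0.001], [0.001, 0.001, -1.0]]
force: [-0.4, 0.2, -0.3]
opening: 0.586
grasp_force: 0.0
```

```bash
python3 - <<'E'
from h import *
g=np.load("g.npy");where(g2w(g,[.042,-.0745,.121])[0])
p,d=capture("top");crop(p,210,170,200,150,4,"pics/c4.png")
E
```

```text
t 14.0833 gauge 0.0415 -0.0738 z 0.1719 tooly-yaw 81.05 F [-0.4  0.2 -0.3] op 50.9 gf 0.0 J6 -73.0
tool shift [-0.0005 -0.0008  0.0509]
```

View pics/c4.png

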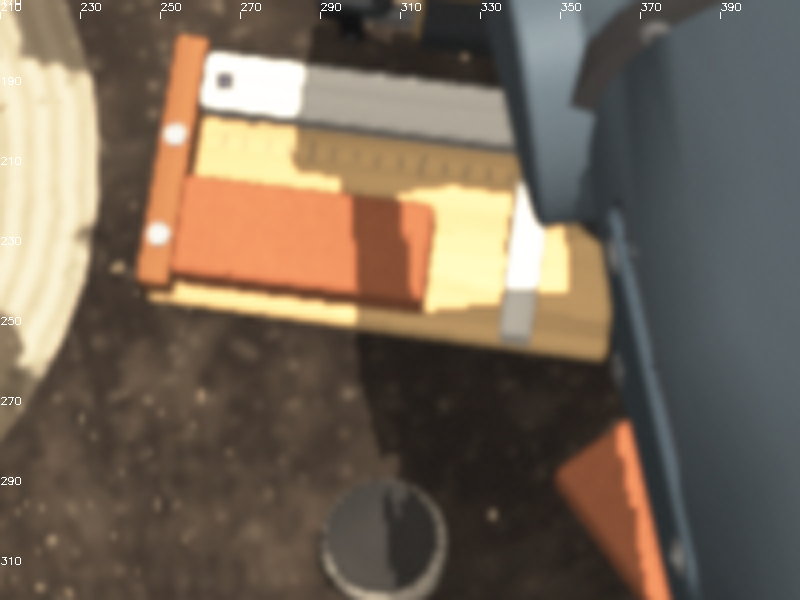

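The bar lies flat on the bed with its end at the fence (185,225 in the crop) and clear of the stop. Next I'll pinch the upright lever and slide the stop up.

Request:
send_rows:
  plan:
    - [105,0,0,0.02,0]
    - [105,0,-0.001,0.018,0]
    - [105,0,0,0.009,0]
    - [105,0,0,0.004,0]
    - [105,0,0,0,0]
    - [255,0,0,0,0]
    - [255,0,0,0,0]
    - [255,0,0,0,0]
    - [255,0,0,0,0]
    - [255,0,0,0,0]
    - [255,0,0,0,0]
    - [255,0,0.004,0,0]
    - [255,0,0.006,0,0]
    - [255,0,0.006,0,0]
    - [255,0,0.006,0,0]
    - [255,0,0.004,0,0]
    - [255,0,0.002,0,0]
    - [255,0,0,0,0]
    - [255,0,0,0,0]

```text
time_s: 15.72
position: [0.6552, 0.231, 0.1218]
tcp_rot: [[-0.988, 0.154, 0.002], [0.154, 0.988, 0.001], [-0.002, 0.002, -1.0]]
force: [0.5, -0.1, 4.7]
opening: 0.293
grasp_force: 30.0
```

```bash
python3 - <<'E'
from h import *
g=np.load("g.npy");where(g2w(g,[.042,-.041,.121])[0])
E
```

```text
t 15.7167 gauge 0.0419 -0.0453 z 0.1218 tooly-yaw 81.16 F [ 0.5 -0.1  4.7] op 25.5 gf 30.0 J6 -71.0
tool shift [-0.0001  0.0043  0.0008]
```

Request:
send_rows:
  plan:
    - [255,0,0.001,0,0]
    - [255,0,0.001,0,0]
    - [255,0,0.001,0,0]
    - [255,0,0.001,0,0]
    - [255,0,0.001,0,0]
    - [255,0,0,0,0]

```text
time_s: 16.22
position: [0.6559, 0.2353, 0.1219]
tcp_rot: [[-0.988, 0.154, 0.002], [0.154, 0.988, 0.0], [-0.002, 0.001, -1.0]]
force: [0.8, -1.4, 4.8]
opening: 0.294
grasp_force: 30.0
```

```bash
python3 - <<'E'
from h import *
where()
E
```

```text
t 16.2167 gauge 0.042 -0.0409 z 0.1219 tooly-yaw 81.15 F [ 0.8 -1.4  4.8] op 25.5 gf 30.0 J6 -71.0
```

Request:
send_rows:
  plan:
    - [255,0,0.001,0,0]
    - [255,0,0.001,0,0]
    - [255,0,0.001,0,0]
    - [255,0,0,0,0]

```text
time_s: 16.55
position: [0.656, 0.2364, 0.1218]
tcp_rot: [[-0.988, 0.153, 0.001], [0.153, 0.988, -0.003], [-0.001, -0.003, -1.0]]
force: [-0.7, -5.4, 6.8]
opening: 0.293
grasp_force: 30.0
```

```bash
python3 - <<'E'
from h import *
where()
E
```

```text
t 16.55 gauge 0.0419 -0.0399 z 0.1218 tooly-yaw 81.19 F [-0.7 -5.4  6.8] op 25.5 gf 30.0 J6 -70.0
```

Request:
send_rows:
  plan:
    - [255,0,0.001,0,0]
    - [255,0.0078,0,0,0]
    - [255,0.0078,0,0.001,0]
    - [255,0.0077,0,0.0018,0]
    - [255,0.0074,0,0.0026,0]
    - [255,0.0071,0,0.0033,0]
    - [255,0.0067,0,0.004,0]
    - [255,0.0063,0,0.0047,0]
    - [255,0.0057,0,0.0053,0]
    - [255,0.0052,0,0.0059,0]
    - [255,0.0045,0,0.0064,0]
    - [255,0.0038,0,0.0069,0]
    - [255,0.0031,0,0.0072,0]
    - [255,0.0005,0,0.002,0]
    - [255,0,0,0.002,0]
    - [255,0,0,0,0]
    - [255,0,0,0,0]

```text
time_s: 17.97
position: [0.5837, 0.2486, 0.0682]
tcp_rot: [[-0.988, 0.153, 0.001], [0.153, 0.988, -0.002], [-0.002, -0.002, -1.0]]
force: [-0.3, -5.8, 2.5]
opening: 0.29
grasp_force: 30.0
```

```bash
python3 - <<'E'
from h import *
where()
E
```

```text
t 17.9667 gauge -0.0315 -0.0391 z 0.0682 tooly-yaw 81.19 F [-0.3 -5.8  2.5] op 25.2 gf 30.0 J6 -68.0
```

Request:
send_rows:
  plan:
    - [105,0,0,0,0]
    - [105,0,0,0,0]
    - [105,0,0,0,0]
    - [105,0,0,0,0]
    - [105,0,0,-0.02,0]
    - [105,0,0,-0.02,0]
    - [255,0,0,0,0]
    - [255,0,0,0,0]
    - [255,0,0,0,0]
    - [255,0,0,0,0]
    - [255,0,0,0,0]
    - [255,0,0,0,0]
    - [255,0,0,0,0]
    - [255,0,0,0,0]
    - [255,0,0,0,0]

```text
time_s: 19.22
position: [0.5829, 0.2498, 0.1078]
tcp_rot: [[-0.988, 0.154, -0.0], [0.154, 0.988, -0.0], [0.0, -0.0, -1.0]]
force: [0.3, 0.7, 0.1]
opening: 0.031
grasp_force: 0.0
```

```bash
python3 - <<'E'
from h import *
where()
E
```

```text
t 19.2167 gauge -0.0324 -0.0381 z 0.1078 tooly-yaw 81.13 F [0.3 0.7 0.1] op 2.7 gf 0.0 J6 -68.0
```

Request:
send_rows:
  plan:
    - [255,0,0,0.004,0]
    - [255,0,0,0.003,0]
    - [255,0,0,0.002,0]
    - [255,0,0,0.001,0]
    - [255,0,0,0.001,0]
    - [255,0,0,0.001,0]
    - [255,0,0,0,0]

```text
time_s: 19.8
position: [0.5825, 0.2499, 0.0978]
tcp_rot: [[-0.988, 0.154, -0.001], [0.154, 0.988, -0.0], [0.001, -0.0, -1.0]]
force: [-3.2, -0.2, 10.3]
opening: 0.004
grasp_force: 5.1
```

```bash
python3 - <<'E'
from h import *
where()
E
```

```text
t 19.8 gauge -0.0328 -0.0381 z 0.0978 tooly-yaw 81.15 F [-3.2 -0.2 10.3] op 0.4 gf 5.1 J6 -68.0
```

Request:
send_rows:
  plan:
    - [255,0,0,0.001,0]
    - [255,0,0,0.001,0]
    - [255,0,0,0.001,0]
    - [255,0,0,0,0]

```text
time_s: 20.13
position: [0.5824, 0.25, 0.0971]
tcp_rot: [[-0.988, 0.154, -0.0], [0.154, 0.988, -0.0], [0.0, -0.0, -1.0]]
force: [-6.7, -1.8, 22.0]
opening: 0.004
grasp_force: 11.1
```

```bash
python3 - <<'E'
from h import *
where()
E
```

```text
t 20.1333 gauge -0.0329 -0.038 z 0.0971 tooly-yaw 81.15 F [-6.7 -1.8 22. ] op 0.3 gf 11.1 J6 -68.0
```

The lever is hard against its end stop at 22 N, so I'll back off and look.

Request:
send_rows:
  plan:
    - [255,0,0,-0.01,0]
    - [255,0,0,-0.03,0]
    - [255,0,0,-0.03,0]
    - [255,0,0,-0.03,0]
    - [255,0,0,-0.03,0]
    - [255,0.02,0.03,0,0]
    - [255,0.02,0.03,0,0]
    - [255,0.02,0.03,0,0]
    - [255,0.02,0.03,0,0]
    - [255,0.02,0.03,0,0]
    - [255,0.02,0.03,0,0]
    - [255,0.02,0.03,0,0]
    - [255,0.02,0.03,0,0]
    - [255,0.01,0.03,0,0]
    - [255,0.01,0.03,0,0]
    - [255,0,0,0,0]
    - [255,0,0,0,0]

```text
time_s: 21.55
position: [0.4502, 0.5754, 0.2222]
tcp_rot: [[-0.989, 0.151, -0.0], [0.151, 0.989, -0.001], [0.0, -0.001, -1.0]]
force: [0.1, -0.8, 0.0]
opening: 0.006
grasp_force: 0.0
```

```bash
python3 - <<'E'
from h import *
where()
p,d=capture("top");crop(p,210,170,200,150,4,"pics/c5.png")
E
```

```text
t 21.55 gauge -0.2145 0.2627 z 0.2222 tooly-yaw 81.3 F [ 0.1 -0.8  0. ] op 0.6 gf 0.0 J6 -38.0
```

View pics/c5.png

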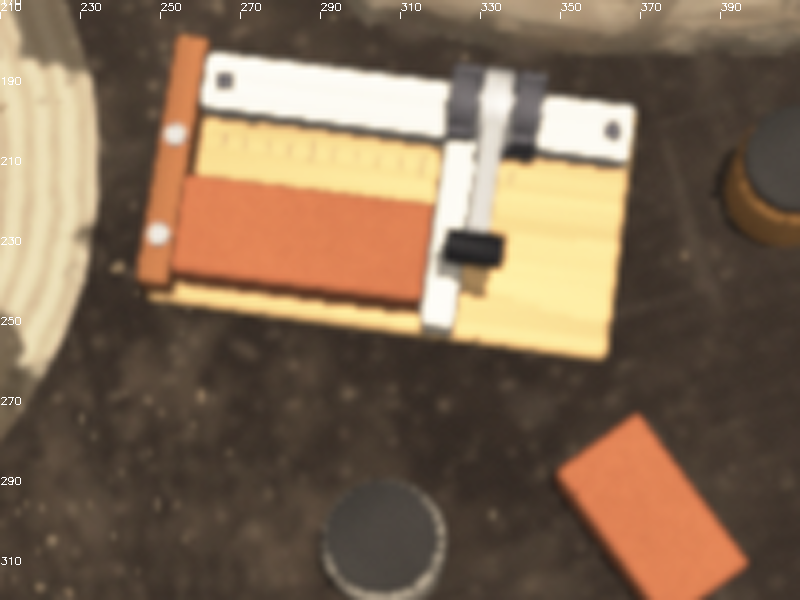

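The bar sits snugly between the fence (185,225) and the stop (432,250). The lever is down, and the short bar and jars are where they were.

```bash
python3 -c "
from rig import *
print(hand_in())"
```

```text
the job is handed in; nothing more can be done
None
```

The 110 mm bar lies snugly between fence and stop with the lever clamped fully down; the short bar and jars were left untouched, and I handed the job in at about 22 s on the robot's clock.

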